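# Thread a tanged return spring onto its slotted spindle

## Robot

A 6-joint arm with a two-finger parallel gripper is mounted at the origin on a cart in front of the work surface, level with it; the furniture and walls round the work are solid. World frame = base frame: x ahead of the robot, y to its left, z up, the work surface at z = 0. Lengths are in m, angles in rad, forces in N, time in s.
With the tool pointing down it reaches from about 0.325 to 0.9 m from the base axis. Payload 6.1 kg.
Tool frame: the origin (TCP) lies at the very end of the fingers, on their centre line; the grasp point (between the pads) lies ctrl.grasp_offset behind it (ctrl.grasp_offset is the distance from the TCP to the grasp point, in m); z points along the fingers, y is the line along which they close (so a half turn about z gives the same grasp; the last joint's range is limited). The gripper opens to 85 mm and grips with 20 to 120 N. Pads are 22 mm wide; open, the fingers measure 114 mm over their backs; the gripper's body (76 mm by 85 mm) begins 54 mm behind the grasp point. The pads swing forward as they close: fully open they stand 13 mm farther back than shut.
Start: joints at [-1.328, 0.22, 1.526, -0, 1.395, -0.126], TCP at [0.225, -0.583, 0.205] pointing down, gripper open.
Joint ranges: [-2.98, 2.98], [-0.91, 2.08], [0.09, 2.57], [-1.24, 4.39], [0.2, 2.65], [-2.68, 2.68]. Speed limits (rad/s): [2.57, 2.57, 3.01, 3.14, 3.14, 3.14].

## Interface

Orientations are given as a 3x3 rotation matrix whose columns are the frame's x, y, z axes.
In Python, from plant import telemetry, imaging, ctrl gives the robot as it stands.
- The arm moves only by the tool play_rows, never from a script. Its argument "motion" is a list that holds one entry, the list of rows, each a list of 7 numbers: the shift along the world's x, y, z in mm, then the turn, a rotation vector about the world's x, y, z in degrees, then the finger opening in mm, from 0 to 85.4. In form: [[[tx, ty, tz, ax, ay, az, grip], ...]]. A call has 1 to 20 rows; each row is the pose to reach, as a shift and turn from the pose commanded when the call began; what a row does not reach only later rows make up. A row lasts 1/8 s, in which the tool goes at most 62.5 mm and 10.7 degrees, less where a joint would pass 70% of its speed; a pose out of reach is approached as far as the arm can. A call with a gripper value outside its range is refused whole. The fingers move at their own pace and stop on an object; "newtons" is the grip in N (left out, the last holds). Time passes only in rows, so rows that repeat a pose let the fingers close. It gives the time, the measured TCP pose, the force, the opening and the grip force at its end, in the units of the state.
- telemetry.get_obs(): the state, without advancing time (a new reading comes with each control period).
- imaging.capture(name): name is "side" or "top" or "wrist"; returns a dict with "img" (400x640x3 uint8, red, green, blue), "depth" (400x640 float32, m along the optical axis (not along the pixel's ray), 0 where there is no reading), "fovy" (degrees; the focal length in pixels is half the picture's height over the tangent of half this angle, whatever the lens; pixels are square), "cx", "cy" (the principal point, pixels), "rvec" (rotation vector, rad) and "tvec" (3), from world to camera coordinates, as OpenCV has them. Camera axes: x right, y down, z forward; pixel columns grow to the right and rows downward; lengths in m; the calibration is good to about 2 mm. A picture is of the moment at which its call begins.
- ctrl.hand_in(): hands the job in; it is judged then, once.
The state is a dict: "time_s": time; "qpos": joint angles; "dq": joint speeds; "effort": joint torques, N m; "tool_pos": TCP position; "tool_rot": TCP orientation; "contact_force": force on the tool from outside, world axes, zero at the start; "torque": the same for the moment, N m; "width": finger opening in m; "gripper_force": force on a finger pad.
Only numpy, scipy, OpenCV 4.12 (cv2) and the standard library are available. Lean on these libraries where they do the work, as an engineer would, in place of code of your own. Each camera call takes 0.05 s, during which the arm holds its last target. There are 200 camera calls.

## Task

Refit the return spring: take the loose coil spring, thread it tang end down over the slotted spindle on the round foot plate, twisting it a little whenever it snags so that its tang finds the slot and follows the slot's sidestep, until the spring sits fully home on the seat, uncompressed and let go. Feel your way: never force the spring or the spindle, and leave the tape measure, bolt and nut alone.

Things in the scene. Friction and masses are not known exactly. Their poses are not given: they have to be found in the camera images.
- spring_grip (a point): Centre of the closed top coils of the loose steel compression spring, the part to hold. The spring stands upright: 37 mm outer and 29 mm inner diameter, 75 mm long, 4 mm wire. The closed top coils lie 55 to 75 mm above its lower end (this point at 65 mm); below are open coils. z runs along the spring.
- spring: The spring itself; origin on its axis 65 mm below the middle of the top coils. From free length it yields lengthwise at about 450 N/m after a preload of 1.3 N and is solid after some 21 mm; it does not bend or twist.
- spring_foot (a point): Centre of the spring's lower end face, moving with the closed bottom coils (12 mm high). One inward tang, 4 mm wide, 4 to 8 mm above this face, points at the axis and ends 9.5 mm from it, on this frame's +x side, straight below the cut end of the wire at the top. The top end has no tang.
- fixture: Fixed round foot plate (84 mm diameter, 12 mm thick, four screw heads), origin on its axis at bench height; it carries the spring seat and an upright steel spindle, 26 mm diameter. More than 25 N between the spring and any of this is too much.
- seat (a point): Middle of the spring seat, on the spindle's axis: top of a collar 48 mm wide, 18 mm above the bench. z is up.
- rod_tip (a point): Centre of the spindle's flat end shoulder, 62 mm above the seat (a 15 mm nose stands 7 mm higher). A slot, 6 mm wide at its bottom and 9 mm at the surface, starts here and runs straight down. Its mouth faces +x of this frame only roughly: up to 0.9 rad either side. Off the slot, the tang lands on the shoulder with the spring's foot 56 mm above the seat.
- ledge (a point): Point on the spindle's axis, 30 mm above the seat, at the height of the ledge where the slot steps sideways: here it turns anticlockwise (seen from above) by 0.75 rad in a pocket 11 mm high, then runs straight down to the seat. The tang lands on the ledge with the spring's foot 24 mm above the seat. In either slot part the tang has about 0.1 rad of play each way.
- tape_mid (a point): Middle of a pocket tape measure, 67x82x38 mm, a bystander.
- bolt_mid (a point): Middle of a loose hexagon bolt lying down, 20x58x18 mm, a bystander.
- nut_mid (a point): Middle of a loose hexagon nut, 24x27x13 mm, a bystander.

How it is judged:
By the outcome, as a careful person would: the job done as asked, in the order asked, and still so for the second after the job is handed in, with the robot touching nothing.
It also fails if it takes over 64 s, if anything falls off the work surface, if the arm or the gripper's body presses on something with over 40 N, if the wrist force passes 120 N, or if a joint passes its speed limit or range.

## Working session

There is one attempt and no reset: what is moved stays moved. The work goes in short steps, Python scripts to look and compute and a tool call to move; the robot and the scene stay as the last step left them, time stands still between calls to the robot, and variables do not carry over. Pictures are saved under pics/ and viewed, at most 10 in all, crops included, and the job is handed in when it is done.

Besides the shell and the picture viewer there is one more tool, called as a command line: name --argument value ..., lists and objects as JSON in quotes. play_rows: Moves the arm, as the interface text tells. Its arguments: {"type":"object","properties":{"motion":{"type":"array","items":{"type":"array","items":{"type":"array","items":{"type":"number"}}}},"newtons":{"type":"number"}},"required":["motion"]}

```bash
mkdir -p pics; cat > h.py <<'E'
import numpy as np, cv2
from plant import telemetry, imaging, ctrl
def cap(n,png=None):
    d=imaging.capture(n)
    if png: cv2.imwrite('pics/'+png,d['img'][:,:,::-1])
    R=cv2.Rodrigues(np.array(d['rvec'],float))[0]; t=np.array(d['tvec'],float).ravel()
    f=200/np.tan(np.radians(d['fovy'])/2)
    v,u=np.mgrid[:400,:640]; z=d['depth']
    c=np.stack([(u-d['cx'])/f*z,(v-d['cy'])/f*z,z],-1)
    d['P']=(c-t)@R; d['P'][z==0]=np.nan; d['R']=R;d['t']=t;d['f']=f
    return d
E
python3 - <<'E'
from h import *
ims=[]
for n in ['side','top','wrist']:
    d=cap(n,n+'0.png'); np.savez('/tmp/'+n+'0.npz',P=d['P'],img=d['img'])
    print(n,-d['R'].T@d['t'],d['R'][2],d['f'])
    ims.append(d['img'][:,:,::-1])
cv2.imwrite('pics/all0.png',np.vstack([cv2.resize(ims[0],(480,300)),cv2.resize(ims[1],(480,300))]))
o=telemetry.get_obs();print(o['time_s'],o['tool_pos'],o['tool_rot'],ctrl.grasp_offset,o['contact_force'],o['width'])
E
```

```text
side [0.52550266 0.80107956 0.4527073 ] [ 0.0773636  -0.89237527 -0.4446136 ] 462.71019156546504
top [0.53601026 0.02407937 0.92336177] [ 0.03912844  0.02841556 -0.99883008] 401.6421640612898
wrist [ 0.2890479  -0.55752864  0.37350037] [-0.25719081 -0.09852088 -0.9613254 ] 306.2004462612575
0.15 [ 0.22517905 -0.58247421  0.20444587] [[ 9.32769163e-01  3.60474059e-01 -3.75560856e-04]
 [ 3.60474207e-01 -9.32768001e-01  1.48388293e-03]
 [ 1.84590153e-04 -1.51950024e-03 -9.99998829e-01]] 0.0187 [ 0.65224499  1.04581421 -0.35469207] 0.08527394173721743
```

View pics/all0.png

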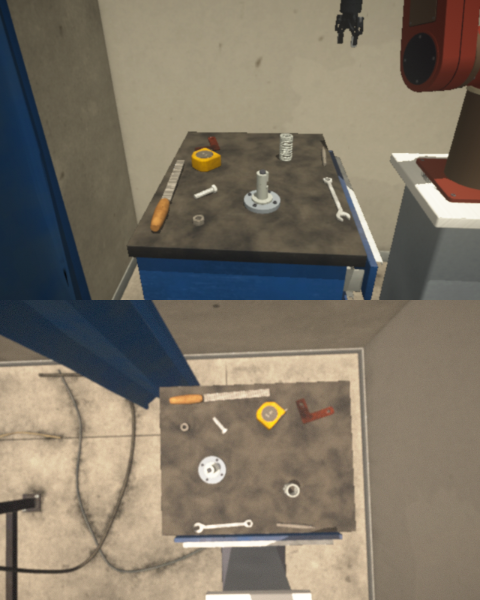

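Side and top views show the spring at about (388,253) and the foot plate at about (282,227) in full-size top-camera pixels. The tape, bolt and nut are well clear of both. Next I'll measure the two of them.

```bash
python3 - <<'E'
from h import *
t=np.load('/tmp/top0.npz');P=t['P'];s=np.load('/tmp/side0.npz')
def rep(P,box,zs):
    v0,v1,u0,u1=box;q=P[v0:v1,u0:u1].reshape(-1,3);q=q[~np.isnan(q[:,0])]
    for a,b in zs:
        m=q[(q[:,2]>a)&(q[:,2]<b)]
        if len(m)>4:
            (c,r)=cv2.minEnclosingCircle(m[:,:2].astype(np.float32)*1000);print(a,b,len(m),m.mean(0).round(4),np.round(c,1),round(r,1))
rep(P,(230,280,360,415),[(.06,.09),(.068,.082),(.02,.055)])
print()
rep(P,(195,260,250,320),[(.008,.0135),(.014,.022),(.07,.083),(.083,.1)])
a=cv2.resize(t['img'][225:280,360,:][:,None] if 0 else t['img'][225:285,350:430],(800,600),interpolation=cv2.INTER_CUBIC)
b=cv2.resize(t['img'][195:255,240:320],(800,600),interpolation=cv2.INTER_CUBIC)
si=s['img']; 
c=cv2.resize(si[215:290,310:390],(400,375),interpolation=cv2.INTER_CUBIC)
d=cv2.resize(si[170:225,350:415],(400,338),interpolation=cv2.INTER_CUBIC)
m=np.zeros((600,800,3),np.uint8)
m[:300,:400]=cv2.resize(a,(400,300));m[300:,:400]=cv2.resize(b,(400,300));m[:300,400:]=cv2.resize(d,(400,300));m[300:,400:]=cv2.resize(c,(400,300))
cv2.imwrite('pics/z0.png',m[:,:,::-1])
E
```

```text
0.06 0.09 114 [ 0.4647 -0.1042  0.0709] [ 464.6 -104.7] 18.6
0.068 0.082 96 [ 0.465  -0.1037  0.072 ] [ 464.8 -104.8] 18.6
0.02 0.055 81 [ 0.4656 -0.103   0.0369] [ 465.9 -103.1] 17.9

0.008 0.0135 579 [0.5287 0.1275 0.0112] [528.7 127.6] 41.9
0.014 0.022 273 [0.529  0.1251 0.0169] [530.1 127. ] 39.1
0.07 0.083 87 [0.5296 0.1268 0.079 ] [528.7 127.7] 13.1
0.083 0.1 34 [0.5289 0.1279 0.0856] [528.6 127.7] 6.9
```

View pics/z0.png

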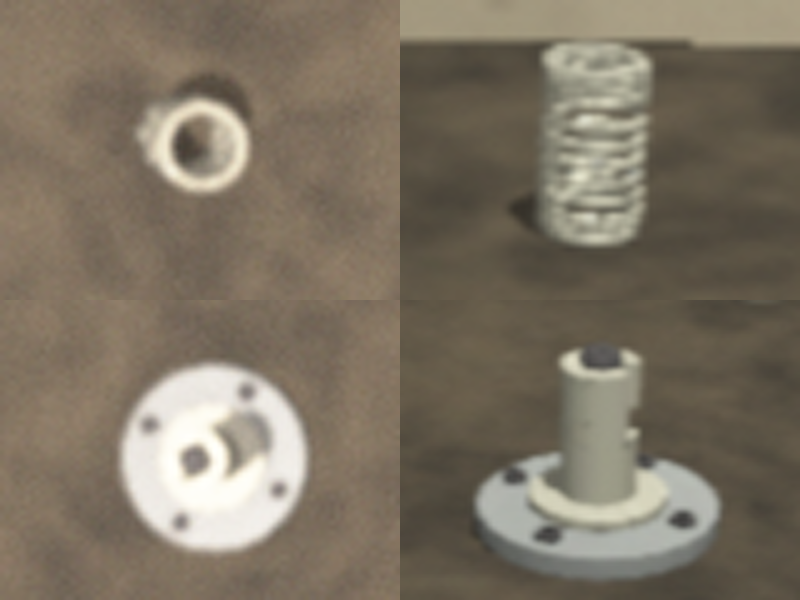

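Spring at about (465,-104) mm, spindle at about (529,128) mm. The slot side is toward -x, because the notch shows on the right edge in the side view. I'll fly over the spindle for a close look.

play_rows --motion '[[[304,711,-60,0,0,0,85],[304,711,-60,0,0,0,85],[304,711,-60,0,0,0,85],[304,711,-60,0,0,0,85],[304,711,-60,0,0,0,85],[304,711,-60,0,0,0,85],[304,711,-60,0,0,0,85],[304,711,-60,0,0,0,85],[304,711,-60,0,0,0,85],[304,711,-60,0,0,0,85],[304,711,-60,0,0,0,85],[304,711,-60,0,0,0,85],[304,711,-60,0,0,0,85],[304,711,-75,0,0,0,85],[304,711,-75,0,0,0,85]]]'

```text
time_s: 2.02
tool_pos: [0.5273, 0.1272, 0.128]
tool_rot: [[0.933, 0.36, -0.004], [0.36, -0.933, -0.001], [-0.004, -0.001, -1.0]]
contact_force: [-1.0, -0.0, 0.5]
width: 0.0849
gripper_force: 0.0
```

```bash
python3 - <<'E'
from h import *
d=cap('wrist'); np.savez('/tmp/w1.npz',P=d['P'],img=d['img'])
o=telemetry.get_obs();print(o['time_s'],o['tool_pos'],o['qpos'],o['contact_force'])
def proj(p):
    c=d['R']@np.array(p)+d['t'];return c[:2]/c[2]*d['f']+[d['cx'],d['cy']]
c=proj([.5287,.1277,.08]);print(c,proj([.5437,.1277,.08]),proj([.5287,.1427,.08]))
P=d['P'];q=P[(P[...,2]>.07)&(P[...,2]<.083)]
q=q[np.hypot(q[:,0]-.5287,q[:,1]-.1277)<.025]
print(len(q),q.mean(0),cv2.minEnclosingCircle((q[:,:2]*1000).astype(np.float32)))
u,v=c.astype(int);r=40
im=d['img'][max(v-r,0):v+r,max(u-r,0):u+r];print(u,v)
cv2.imwrite('pics/w1.png',np.hstack([cv2.resize(im,(500,500),interpolation=cv2.INTER_CUBIC),cv2.resize(d['img'],(300,500))])[:,:,::-1])
E
```

```text
2.075 [0.52793943 0.1268852  0.12891405] [ 9.08676877e-02  9.59928958e-02  1.81468606e+00 -4.26664110e-04
  1.23389794e+00  1.29390267e+00] [-0.26112591 -0.4214499  -0.38973359]
[319.987679  201.5672292] [327.44214874 183.26220597] [301.01727083 194.53261161]
678 [0.52915994 0.12920283 0.07986393] ((526.2047729492188, 128.95069885253906), 13.409253120422363)
319 201
```

View pics/w1.png

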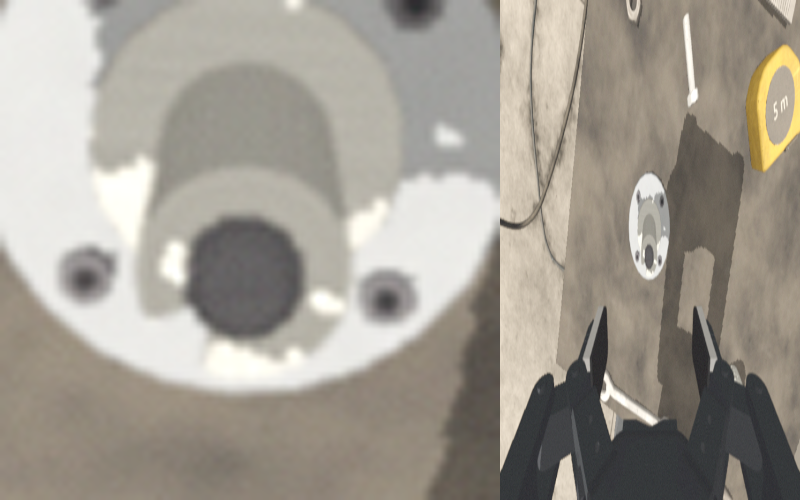

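The slot mouth is the gap in the shoulder ring, from about (150,312) to (208,350) in the crop. That puts it at roughly 158° world azimuth. Now I'll check that with depth and go look at the spring.

play_rows --motion '[[[-63,-231,0,0,0,0,85],[-63,-231,0,0,0,0,85],[-63,-231,0,0,0,0,85],[-63,-231,0,0,0,0,85],[-63,-231,-10,0,0,0,85],[-63,-231,-10,0,0,0,85]]]'

```text
time_s: 2.82
tool_pos: [0.4652, -0.1032, 0.1196]
tool_rot: [[0.934, 0.358, -0.001], [0.358, -0.934, 0.001], [-0.001, -0.001, -1.0]]
contact_force: [0.2, -0.1, -0.5]
width: 0.0849
gripper_force: 0.0
```

```bash
python3 - <<'E'
from h import *
w=np.load('/tmp/w1.npz');P=w['P']
q=P[(P[...,2]>.076)&(P[...,2]<.0835)];q=q[np.hypot(q[:,0]-.5287,q[:,1]-.1277)<.016]*1000
n=P[(P[...,2]>.0855)&(P[...,2]<.092)];n=n[np.hypot(n[:,0]-.5287,n[:,1]-.1277)<.016]*1000
cn,rn=cv2.minEnclosingCircle(n[:,:2].astype(np.float32));print('nose',cn,rn,n.mean(0))
for c in [cn,(528.7,127.7)]:
    a=np.degrees(np.arctan2(q[:,1]-c[1],q[:,0]-c[0]))%360;r=np.hypot(q[:,0]-c[0],q[:,1]-c[1])
    print(np.histogram(a[r>9],36,(0,360))[0], np.percentile(r,98))
d=cap('wrist'); np.savez('/tmp/w2.npz',P=d['P'],img=d['img'])
o=telemetry.get_obs();print(o['time_s'],o['tool_pos'],o['qpos'])
def proj(p):
    c=d['R']@np.array(p)+d['t'];return c[:2]/c[2]*d['f']+[d['cx'],d['cy']]
c=proj([.465,-.1045,.075]);print(c,proj([.48,-.1045,.075]),proj([.465,-.0895,.075]))
P=d['P'];q=P[(P[...,2]>.065)&(P[...,2]<.085)];q=q[np.hypot(q[:,0]-.465,q[:,1]+.1045)<.03]*1000
print(cv2.minEnclosingCircle(q[:,:2].astype(np.float32)),q.mean(0))
u,v=c.astype(int);r=35;print(u-r,v-r)
im=d['img'][max(v-r,0):v+r,max(u-r,0):u+r]
z=P[max(v-r,0):v+r,max(u-r,0):u+r,2];z=np.nan_to_num(np.clip((z-.06)/.02,0,1))*255
cv2.imwrite('pics/w2.png',np.hstack([cv2.resize(im,(400,400),interpolation=cv2.INTER_CUBIC),cv2.resize(cv2.merge([z.astype(np.uint8)]*3),(400,400),interpolation=0)])[:,:,::-1])
E
```

```text
nose (526.96875, 128.98255920410156) 6.739076614379883 [526.88252217 129.00271826  87.24184614]
[16 17 13 16 17 13 17 15 13 13 14 14 12 15  6  0  0  3 17 16 14 16 15 16
 13 15 12 15 16 12 12 14 15 13 14 17] 13.294445350570005
[10  8 13 11 14 14 17 19 17 22 18 21 22 19  8  0  0 14 19 16 18 18 16 14
 10 11  9 10  6  5  6  4  8  4  7  8] 14.778092683861544
2.875 [ 0.46574321 -0.10256075  0.11992633] [-3.82648282e-01 -5.65484999e-02  1.98781928e+00  4.60208475e-04
  1.21143190e+00  8.19938129e-01]
[321.55695321 206.00762791] [329.07816419 187.53128938] [302.3605282  198.95472718]
((462.6834411621094, -103.93824005126953), 18.36930274963379) [ 463.32282215 -103.3987936    72.27461836]
286 171
```

View pics/w2.png

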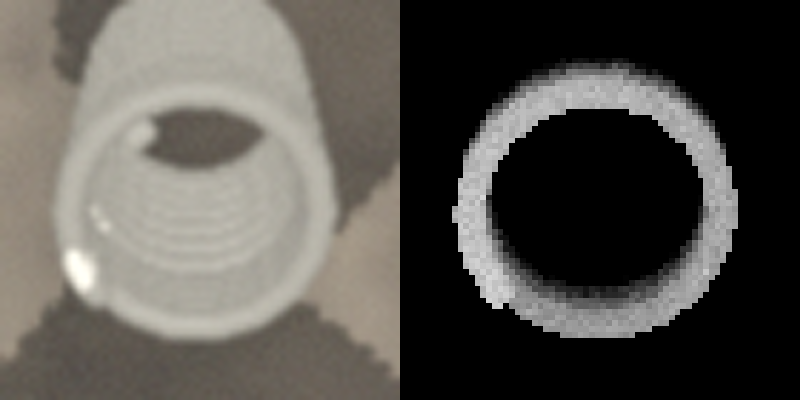

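The spring's cut end shows at about (80-100, 270-300) in the crop, and a bright stub inside at about (140,130) looks like the tang. I'll work out its azimuth from both.

```bash
python3 - <<'E'
from h import *
d=cap('wrist')
def proj(p):
    c=d['R']@np.array(p)+d['t'];return c[:2]/c[2]*d['f']+[d['cx'],d['cy']]
C=(.4627,-.1039)
for a in range(110,190,10):
    c,s=np.cos(np.radians(a)),np.sin(np.radians(a))
    f=lambda r,z:((proj([C[0]+r*c,C[1]+r*s,z])-[286,171])*400/70).round()
    print(a,'tip',f(.0095,.006),'root',f(.0145,.006),'topcut',f(.0165,.075))
P=d['P'];q=P[(P[...,2]>.062)&(P[...,2]<.085)]*1000
r=np.hypot(q[:,0]-462.7,q[:,1]+103.9);a=np.degrees(np.arctan2(q[:,1]+103.9,q[:,0]-462.7))%360
for k in range(0,360,10):
    m=(abs(r-16.5)<1.5)&(a>=k)&(a<k+10);print(k,round(q[m,2].mean(),1),end='; ')
o=telemetry.get_obs();print(o['tool_pos'],o['qpos'][5])
E
```

```text
110 tip [138.  86.] root [108.  85.] topcut [ 67. 216.]
120 tip [138.  95.] root [109. 100.] topcut [ 69. 237.]
130 tip [141. 104.] root [113. 114.] topcut [ 75. 258.]
140 tip [145. 113.] root [119. 127.] topcut [ 84. 277.]
150 tip [150. 121.] root [127. 139.] topcut [ 97. 294.]
160 tip [157. 128.] root [138. 149.] topcut [112. 309.]
170 tip [165. 134.] root [150. 158.] topcut [130. 321.]
180 tip [174. 138.] root [164. 164.] topcut [150. 330.]
0 71.2; 10 71.5; 20 71.9; 30 71.2; 40 71.5; 50 72.4; 60 72.4; 70 72.7; 80 74.4; 90 74.8; 100 75.0; 110 74.9; 120 75.4; 130 75.6; 140 74.4; 150 72.6; 160 70.7; 170 70.3; 180 69.9; 190 69.1; 200 70.3; 210 69.8; 220 70.7; 230 70.8; 240 71.1; 250 71.9; 260 71.3; 270 72.9; 280 73.4; 290 73.3; 300 73.2; 310 73.4; 320 73.5; 330 72.3; 340 72.3; 350 71.4; [ 0.46616298 -0.10220204  0.12020059] 0.8198132018511262
```

Cut end and tang are at about 150°, and the slot mouth is at about 161°. Grasping now.

play_rows --motion '[[[-2,-1.5,-30,0,0,0,70],[-2,-1.5,-60,0,0,0,60],[-2,-1.5,-76,0,0,0,52],[-2,-1.5,-76,0,0,0,44],[-2,-1.5,-76,0,0,0,40],[-2,-1.5,-76,0,0,0,38],[-2,-1.5,-76,0,0,0,34],[-2,-1.5,-76,0,0,0,30],[-2,-1.5,-76,0,0,0,30]]]' --newtons 30

```text
time_s: 4.05
tool_pos: [0.4647, -0.1048, 0.0447]
tool_rot: [[0.933, 0.36, 0.001], [0.36, -0.933, -0.001], [0.001, 0.001, -1.0]]
contact_force: [0.7, 0.2, 1.1]
width: 0.0341
gripper_force: 29.7
```

```bash
python3 - <<'E'
from h import *
o=telemetry.get_obs();print(o['time_s'],o['tool_pos'],o['width'],o['gripper_force'],o['contact_force'],o['torque'])
d=cap('wrist','w3.png');P=d['P']
q=P[(P[...,2]>.066)&(P[...,2]<.078)];q=q[np.hypot(q[:,0]-.463,q[:,1]+.104)<.022]*1000
print(len(q),cv2.minEnclosingCircle(q[:,:2].astype(np.float32)))
E
```

```text
4.05 [ 0.46471107 -0.1047622   0.04469139] 0.034081365448857766 29.748105816543102 [0.67258129 0.21854953 1.14136128] [-0.11103605 -0.0808403   0.00685075]
1858 ((463.5412902832031, -103.64157104492188), 21.519498825073242)
```

View pics/w3.png

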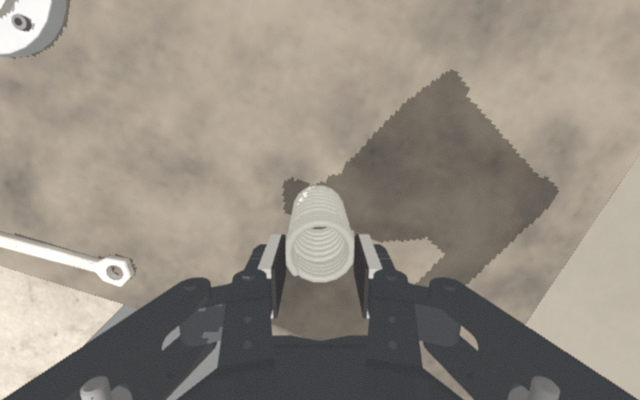

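The spring is held at about (320,235) px, centred between the pads, with 30 N and 34 mm opening. I'll lift it, turn +11° and carry it over the spindle.

play_rows --motion '[[[0,0,40,0,0,0,30],[0,0,85,0,0,0,30],[0,0,110,0,0,4,30],[20,55,110,0,0,8,30],[35,115,110,0,0,11,30],[48,170,110,0,0,11,30],[58,210,110,0,0,11,30],[63,229,110,0,0,11,30],[64,232.5,110,0,0,11,30],[64,232.5,110,0,0,11,30],[64,232.5,110,0,0,11,30]]]'

```text
time_s: 5.48
tool_pos: [0.5282, 0.1268, 0.1543]
tool_rot: [[0.848, 0.531, -0.0], [0.531, -0.848, -0.0], [-0.0, 0.0, -1.0]]
contact_force: [0.8, -0.4, 0.4]
width: 0.0302
gripper_force: 0.0
```

```bash
python3 - <<'E'
from h import *
o=telemetry.get_obs();print(o['time_s'],o['tool_pos'],o['width'],o['gripper_force'],o['contact_force'],o['torque'],o['qpos'])
d=cap('side');P=d['P']; np.savez('/tmp/s4.npz',P=P,img=d['img'],R=d['R'],t=d['t'])
def fit(z0,z1,r):
    q=P[(P[...,2]>z0)&(P[...,2]<z1)];q=q[np.hypot(q[:,0]-.5285,q[:,1]-.128)<.03]*1000
    from scipy.optimize import least_squares
    s=least_squares(lambda c:np.hypot(q[:,0]-c[0],q[:,1]-c[1])-r,[528,128],loss='soft_l1').x
    print(z0,len(q),s,q[:,0].min(),q[:,0].max(),np.percentile(q[:,2],[1,99]))
fit(.03,.075,13);fit(.115,.15,18.5);fit(.112,.125,18.5)
w=cap('wrist');P=w['P'];q=P[(P[...,2]>.176)&(P[...,2]<.19)];q=q[np.hypot(q[:,0]-.5285,q[:,1]-.128)<.02]*1000
print('wrist ring',len(q),cv2.minEnclosingCircle(q[:,:2].astype(np.float32)))
c=d['R']@np.array([.5285,.128,.09])+d['t'];u,v=(c[:2]/c[2]*d['f']+[d['cx'],d['cy']]).astype(int)
a=cv2.resize(d['img'][v-60:v+60,u-50:u+50],(500,600),interpolation=cv2.INTER_CUBIC)
b=cv2.resize(w['img'][170:330,240:400],(300,300),interpolation=cv2.INTER_CUBIC)
m=np.zeros((600,800,3),np.uint8);m[:,:500]=a;m[:300,500:]=b;cv2.imwrite('pics/s4.png',m[:,:,::-1])
E
```

```text
5.475 [0.52822347 0.12675968 0.15430062] 0.030238167778483923 0.0 [ 0.82452321 -0.41450451  0.3998474 ] [-0.04840399 -0.06229336  0.03035993] [ 9.05179069e-02  6.81649325e-02  1.79403519e+00 -3.12342575e-04
  1.27959004e+00  1.10217794e+00]
0.03 356 [527.26606475 128.91060309] 498.8666877301574 539.3360124927882 [30.69078491 74.13467952]Traceback (most recent call last):
  File "<stdin>", line 9, in <module>
  File "<stdin>", line 8, in fit
    return umr_minimum(a, axis, None, out, keepdims, initial, where)
ValueError: zero-size array to reduction operation minimum which has no identity
```

The grip is empty at 0 N, so the spring slipped out. I need to find it.

```bash
python3 - <<'E'
from h import *
d=cap('top'); s=cap('side')
a=d['img'][150:310,200:480]; b=s['img'][150:300,300:440]
m=np.zeros((600,800,3),np.uint8);m[:300,:525]=cv2.resize(a,(525,300),interpolation=cv2.INTER_CUBIC);m[300:,:280]=cv2.resize(b,(280,300),interpolation=cv2.INTER_CUBIC)
w=cap('wrist');m[300:,290:770]=cv2.resize(w['img'],(480,300))
cv2.imwrite('pics/s5.png',m[:,:,::-1])
for n,D in (('top',d),('side',s)):
    P=D['P'];q=P[(P[...,2]>.01)&(P[...,2]<.09)&(abs(P[...,0]-.465)<.045)&(abs(P[...,1]+.104)<.06)]*1000
    print(n,len(q),q.mean(0),q.min(0),q.max(0))
    for z0,z1 in((66,82),(50,66),(8,20)):
        k=q[(q[:,2]>z0)&(q[:,2]<z1)]
        if len(k)>5: print(z0,len(k),cv2.minEnclosingCircle(k[:,:2].astype(np.float32)))
E
```

```text
<stdin>:9: RuntimeWarning: Mean of empty slice.
  ret = um.true_divide(
Traceback (most recent call last):
ValueError: zero-size array to reduction operation minimum which has no identity
```

View pics/s5.png

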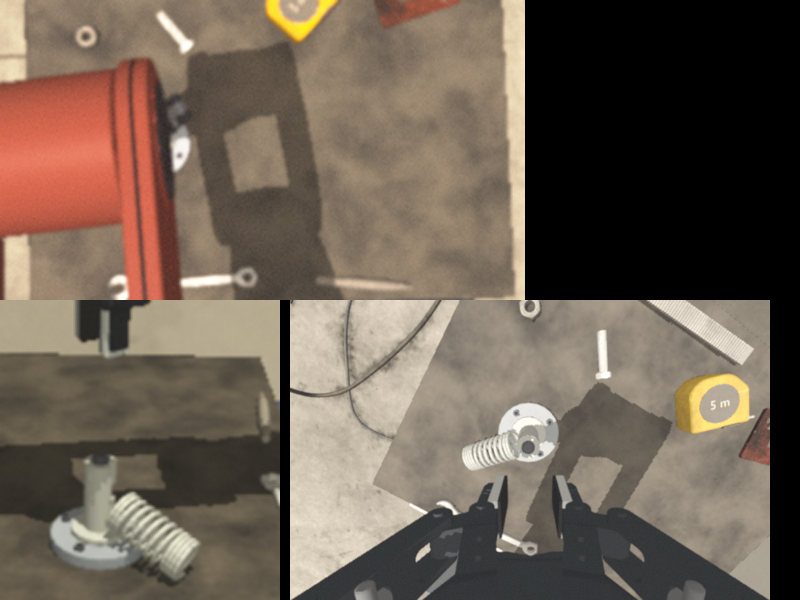

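The spring fell just short of the spindle. In the side view it leans on the foot plate, with its raised end at the spindle and its other end on the bench. I'll measure its axis and find which end is which.

```bash
python3 - <<'E'
from h import *
w=cap('wrist'); s=cap('side')
np.savez('/tmp/w6.npz',P=w['P'],img=w['img']);np.savez('/tmp/s6.npz',P=s['P'],img=s['img'])
for n,D in(('w',w),('s',s)):
    P=D['P'];m=(P[...,2]>.022)&(P[...,2]<.1)&(np.hypot(P[...,0]-.528,P[...,1]-.128)>.0165)&(np.hypot(P[...,0]-.528,P[...,1]-.128)<.11)
    q=P[m]*1000;q=q[(q[:,1]>90)]
    print(n,len(q),q.mean(0),q.min(0),q.max(0))
    # slices along xy direction of the spring
    xy=q[:,:2]-[528,128]; e=xy.mean(0);e/=np.linalg.norm(e);t=xy@e;l=xy@[-e[1],e[0]]
    print('azimuth',np.degrees(np.arctan2(e[1],e[0])))
    for k in range(10,110,8):
        g=(t>=k)&(t<k+8)
        if g.sum()>3: print(k,g.sum(),'top z',np.percentile(q[g,2],97).round(1),'lat',np.percentile(l[g],[2,98]).round(1))
a=w['img'][120:240,220:380]; b=s['img'][235:300,330:420]
m=np.zeros((600,800,3),np.uint8);m[:, :450]=cv2.resize(w['img'][125:245,225:315],(450,600),interpolation=cv2.INTER_CUBIC);m[:400,450:]=cv2.resize(s['img'][225:300,340:405],(350,400),interpolation=cv2.INTER_CUBIC)
cv2.imwrite('pics/w6.png',m[:,:,::-1])
print(s['R'][0],w['R'])
E
```

```text
w 2152 [485.53753437 160.14245274  39.87468459] [445.7255014 125.9257688  22.0035912] [521.287285   193.81569206  56.84639402]
azimuth 142.8756799563182
10 23 top z 29.6 lat [-11.2   0.2]
18 257 top z 51.4 lat [-15.6  18.3]
26 329 top z 56.0 lat [-15.5  17.4]
34 203 top z 53.3 lat [-15.4  18.3]
42 212 top z 51.1 lat [-15.2  18.4]
50 201 top z 48.6 lat [-15.   18.2]
58 194 top z 46.8 lat [-15.1  18.6]
66 194 top z 44.4 lat [-14.7  19.3]
74 222 top z 41.7 lat [-14.5  18.4]
82 228 top z 39.2 lat [-14.3  18.8]
90 89 top z 37.3 lat [-12.9  14.4]
s 728 [486.72647696 165.12143     37.3332053 ] [447.55905273 129.47413923  22.04594379] [528.85747772 196.69951505  56.34290724]
azimuth 138.03176830695318
18 59 top z 51.1 lat [-15.7  18.2]
26 120 top z 55.2 lat [-14.9  19.3]
34 70 top z 52.5 lat [-14.4  20.2]
42 71 top z 50.0 lat [-12.9  21.6]
50 70 top z 47.8 lat [-12.8  21.7]
58 68 top z 45.6 lat [-11.8  21.1]
66 63 top z 43.8 lat [-10.7  17.4]
74 74 top z 40.7 lat [-9.5 17.9]
82 97 top z 38.3 lat [-8.8 22.4]
90 34 top z 36.7 lat [-9.2 14. ]
[-0.99678623 -0.07852758 -0.01583152] [[ 5.32248125e-01 -8.46588367e-01  2.64835140e-04]
 [-8.13846071e-01 -5.11576912e-01  2.75578728e-01]
 [-2.33166262e-01 -1.46891796e-01 -9.61278469e-01]]
```

View pics/w6.png

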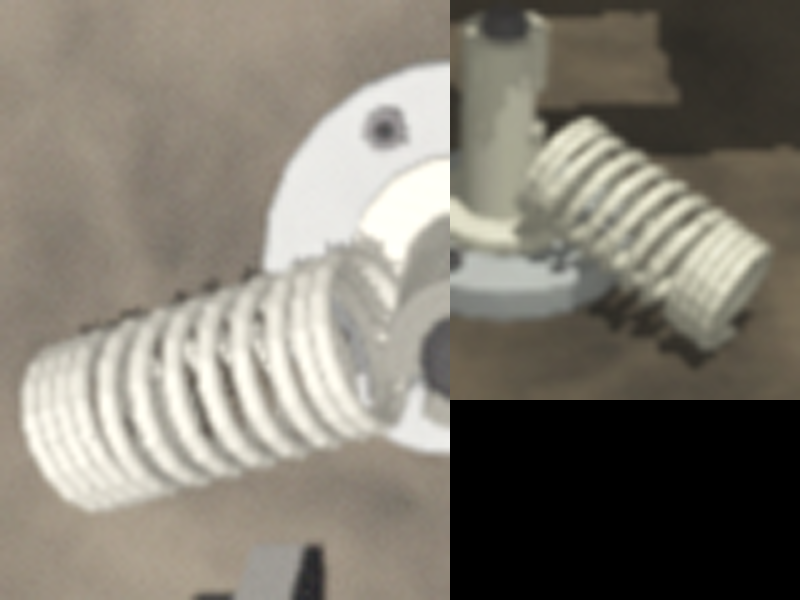

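The closed 5-coil top end lies outward on the bench at about (60,430) px in the crop. The tang end leans up against the spindle, so the spring is inverted: axis azimuth about 143°, inclined 16.5°. I'll grip its top coils with the tool tilted 45° along the spring, stand it upright on clear bench, then regrasp harder. First I yaw and back off.

play_rows --motion '[[[-20,15,0,0,0,10,60],[-60,43,0,0,0,20,60],[-100,73,0,0,0,30,60],[-114,83,0,0,0,40,60],[-114,83,0,0,0,50,60],[-114,83,0,0,0,60,60],[-114,83,0,0,0,70,60],[-114,83,0,0,0,80,60],[-114,83,0,0,0,90,60],[-114,83,0,0,0,100,60],[-114,83,0,0,0,110,60],[-114,83,0,0,0,111,60],[-114,83,0,0,0,111,60]]]'

```text
time_s: 7.4
tool_pos: [0.4143, 0.211, 0.1543]
tool_rot: [[-0.798, 0.602, 0.0], [0.602, 0.798, 0.0], [-0.0, 0.0, -1.0]]
contact_force: [0.3, 0.3, 0.1]
width: 0.0599
gripper_force: 0.0
```

play_rows --motion '[[[0,0,0,-6,-8,0,60],[0,0,0,-12,-16,0,60],[0,0,0,-18,-24,0,60],[0,0,-20,-24,-32,0,60],[0,0,-50,-27,-36,0,60],[0,0,-75,-27,-36,0,60],[0,0,-75,-27,-36,0,60],[0,0,-75,-27,-36,0,60]]]'

```text
time_s: 8.4
tool_pos: [0.415, 0.2115, 0.0804]
tool_rot: [[-0.564, 0.601, 0.566], [0.426, 0.799, -0.424], [-0.707, 0.002, -0.707]]
contact_force: [-0.2, 0.1, 0.2]
width: 0.06
gripper_force: 0.0
```

```bash
python3 - <<'E'
from h import *
o=telemetry.get_obs();print(o['time_s'],o['tool_pos'],o['tool_rot'],o['width'],o['qpos'],o['contact_force'])
w=cap('wrist');P=w['P'];h=np.array([-.802,.598]);n=np.array([.598,.802])
m=(P[...,2]>.012)&(P[...,2]<.1);q=P[m]*1000;xy=q[:,:2]-[528,128];t=xy@h;l=xy@n
k=(t>25)&(t<110)&(abs(l)<24)
q,t,l=q[k],t[k],l[k];print(len(q),t.max(),np.percentile(t,99))
for a in range(26,106,8):
    g=(t>=a)&(t<a+8)
    if g.sum()>3: print(a,g.sum(),'top z',np.percentile(q[g,2],97).round(1),'lat',np.percentile(l[g],[2,98]).round(1))
s=cap('side');print('side at spring moved?',np.nanmean(abs(s['P'][255:290,360:395,2]-np.load('/tmp/s6.npz')['P'][255:290,360:395,2])))
E
```

```text
8.4 [0.41502627 0.21145422 0.08043596] [[-0.56419381  0.6008464   0.56627639]
 [ 0.42587396  0.79936193 -0.42385361]
 [-0.7073307   0.00202678 -0.70687988]] 0.060000418598333154 [ 0.85712876  0.05489833  2.2012646  -0.93985833  1.06289551  0.48975423] [-0.17946625  0.05835708  0.24677662]
2285 95.71163574985705 94.32764222021848
26 236 top z 55.2 lat [-22.2  22.1]
34 217 top z 53.1 lat [-19.   20.3]
42 190 top z 50.6 lat [-17.8  15.9]
50 198 top z 47.7 lat [-18.2  15.9]
58 237 top z 45.7 lat [-18.8  15.7]
66 240 top z 43.4 lat [-18.4  15.8]
74 311 top z 41.2 lat [-18.6  15.5]
82 368 top z 38.9 lat [-19.2  15.4]
90 278 top z 36.4 lat [-17.2  15.1]
side at spring moved? 0.0008426519690466582
```

play_rows --motion '[[[20,-15,-25,0,0,0,60],[40,-30,-50,0,0,0,60],[51,-38,-64,0,0,0,56],[57,-42.4,-71,0,0,0,50],[57,-42.4,-71,0,0,0,45],[57,-42.4,-71,0,0,0,40],[57,-42.4,-71,0,0,0,36],[57,-42.4,-71,0,0,0,30],[57,-42.4,-71,0,0,0,26],[57,-42.4,-71,0,0,0,26]]]' --newtons 60

```text
time_s: 9.75
tool_pos: [0.4716, 0.1692, 0.0089]
tool_rot: [[-0.565, 0.6, 0.567], [0.424, 0.8, -0.424], [-0.708, 0.001, -0.707]]
contact_force: [-3.0, 2.7, 5.7]
width: 0.027
gripper_force: 45.3
```

```bash
python3 - <<'E'
from h import *
o=telemetry.get_obs();print(o['time_s'],o['width'],o['gripper_force'],o['contact_force'])
w=cap('wrist');s=cap('side')
m=np.zeros((600,800,3),np.uint8)
m[:,:500]=cv2.resize(w['img'][140:380,220:420],(500,600),interpolation=cv2.INTER_CUBIC)
m[:375,500:]=cv2.resize(s['img'][200:300,340:420],(300,375),interpolation=cv2.INTER_CUBIC)
cv2.imwrite('pics/g7.png',m[:,:,::-1])
def proj(p):
    c=w['R']@np.array(p)+w['t'];return (c[:2]/c[2]*w['f']+[w['cx'],w['cy']]-[220,140])*2.5
T=o['tool_pos'];R=o['tool_rot'];T=np.array(T);R=np.array(R)
print('tcp',proj(T),'gp',proj(T-.0187*R[:,2]))
P=w['P'];C=(P-T)@R*1000   # tool coords
m=(abs(C[...,0])<25)&(abs(C[...,1])<60)&(C[...,2]>-45)&(C[...,2]<5)
q=C[m];print(len(q))
for z0 in range(-45,5,5):
    k=q[(q[:,2]>=z0)&(q[:,2]<z0+5)]
    if len(k): print(z0,len(k),'y',np.percentile(k[:,1],[1,50,99]).round(),'x',np.percentile(k[:,0],[1,99]).round())
E
```

```text
9.75 0.027025947354344534 45.33552378830791 [-2.96377041  2.68433584  5.72314538]
tcp [250.3468439  225.47752927] gp [250.51332798 258.80113562]
8513
-45 363 y [-27. -14.  26.] x [-10.  12.]
-40 381 y [-26.  -0.  26.] x [-10.  12.]
-35 872 y [-23.   0.  23.] x [-12.  11.]
-30 593 y [-14.  -1.  13.] x [-19.   4.]
-25 375 y [-14.   1.  17.] x [-25.   8.]
-20 231 y [-18.  12.  17.] x [-24.  11.]
-15 1164 y [-58.  -0.  58.] x [-1. 25.]
-10 1904 y [-58.  -1.  58.] x [-3. 22.]
-5 1468 y [-58.  -2.  58.] x [-9. 17.]
0 1162 y [-59.  -3.  58.] x [-15.  12.]
```

View pics/g7.png

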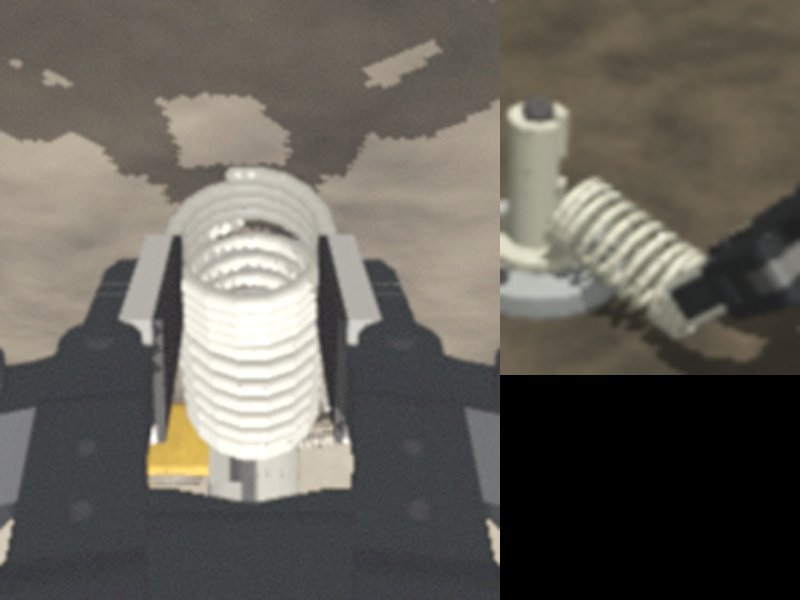

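The pads show at about (170-330, 240-440) px, and the spring's full width lies beyond their tips at rows below 240. So the pads are biting above the axis. I'll compute where the tips really end.

```bash
python3 - <<'E'
from h import *
o=telemetry.get_obs();w=cap('wrist');T=np.array(o['tool_pos']);R=np.array(o['tool_rot'])
def proj(p):
    c=w['R']@np.array(p)+w['t'];return ((c[:2]/c[2]*w['f']+[w['cx'],w['cy']]-[220,140])*2.5).round()
for x in(-11,11):
    for z in(0,-5,-10,-15,-20,-30,-40): print(x,z,proj(T+R@np.array([x,13.5,z])/1000),proj(T+R@np.array([x,20,z])/1000))
P=w['P'];C=(P-T)@R*1000
# image rows of finger white tip in crop (150,240..330) -> tool coords
for (u,v) in [(150,245),(150,280),(150,310),(345,245),(350,280),(350,310),(170,300),(330,300),(160,400),(250,175),(250,295),(250,440)]:
    print((u,v),C[int(140+v/2.5),int(220+u/2.5)].round(1),(P[int(140+v/2.5),int(220+u/2.5)]*1000).round(1))
E
```

```text
-11 0 [306. 268.] [333. 268.]
-11 -5 [308. 277.] [335. 277.]
-11 -10 [309. 287.] [338. 287.]
-11 -15 [311. 297.] [340. 297.]
-11 -20 [313. 308.] [343. 308.]
-11 -30 [317. 332.] [348. 332.]
-11 -40 [321. 359.] [355. 359.]
11 0 [308. 182.] [336. 182.]
11 -5 [310. 189.] [338. 189.]
11 -10 [312. 197.] [341. 197.]
11 -15 [313. 205.] [344. 205.]
11 -20 [315. 213.] [346. 213.]
11 -30 [320. 232.] [353. 232.]
11 -40 [324. 253.] [360. 253.]
(150, 245) [ 11.  -19.  -36.5] [433.4 174.1  26.9]
(150, 280) [ 11.2 -17.2 -51.4] [426.  182.   37.3]
(150, 310) [ 11.2 -15.9 -61.8] [420.8 187.4  44.7]
(345, 245) [ 11.6  17.6 -37.5] [454.4 204.   27.3]
(350, 280) [ 11.3  16.7 -51.4] [446.2 209.2  37.3]
(350, 310) [ 11.1  15.5 -61.5] [439.8 212.3  44.5]
(170, 300) [  7.  -14.  -50.6] [430.7 182.4  39.7]
(330, 300) [  9.6  13.  -55.3] [442.7 207.1  41.2]
(160, 400) [ -2.5 -14.3 -65.4] [427.4 184.4  56.9]
(250, 175) [15.5 -0.2 -8.3] [458.1 179.2   3.8]
(250, 295) [ -0.4  -0.1 -34.3] [452.4 183.4  33.5]
(250, 440) [-55.9   0.   -5. ] [500.5 147.6  52. ]
```

The pads really end about 33 mm behind the reported TCP. That explains the first slip, since I was holding only the spring's rim. I'll open, advance 28 mm along the tool and re-close.

play_rows --motion '[[[0,0,0,0,0,0,45],[0,0,0,0,0,0,60],[0,0,0,0,0,0,60],[5.6,-4.2,-7,0,0,0,60],[11.3,-8.5,-14,0,0,0,60],[15.9,-11.9,-19.8,0,0,0,60],[15.9,-11.9,-19.8,0,0,0,52],[15.9,-11.9,-19.8,0,0,0,46],[15.9,-11.9,-19.8,0,0,0,42],[15.9,-11.9,-19.8,0,0,0,38],[15.9,-11.9,-19.8,0,0,0,34],[15.9,-11.9,-19.8,0,0,0,30],[15.9,-11.9,-19.8,0,0,0,30]]]' --newtons 50

```text
time_s: 11.52
tool_pos: [0.4874, 0.157, -0.0112]
tool_rot: [[-0.565, 0.6, 0.566], [0.424, 0.8, -0.424], [-0.707, 0.0, -0.707]]
contact_force: [-2.5, 2.3, 4.1]
width: 0.0349
gripper_force: 49.5
```

```bash
python3 - <<'E'
from h import *
o=telemetry.get_obs();print(o['time_s'],o['width'],o['gripper_force'],o['contact_force'],o['tool_pos'])
w=cap('wrist');T=np.array(o['tool_pos']);R=np.array(o['tool_rot']);np.savez('/tmp/w8.npz',P=w['P'],img=w['img'])
P=w['P'];C=(P-T)@R*1000
f=C[(abs(C[...,0])<13)&(abs(abs(C[...,1])-22)<4)&(C[...,2]>-70)&(C[...,2]<10)&(P[...,2]>.006)]
print('finger tip z',np.percentile(f[:,2],[90,97,99]),len(f))
q=P[(P[...,2]>.015)&(P[...,2]<.1)]*1000;xy=q[:,:2]-[528,128];t=xy@[-.802,.598];l=xy@[.598,.802]
for a in range(26,106,10):
    g=(t>=a)&(t<a+10)&(abs(l)<22)
    if g.sum()>3: print(a,g.sum(),'top z',np.percentile(q[g,2],97).round(1),'lat',np.percentile(l[g],[2,98]).round(1))
E
```

```text
11.525 0.034942840466178314 49.47537302970886 [-2.4548193   2.25644402  4.06589917] [ 0.48736729  0.15696992 -0.01120998]
finger tip z [-42.11971565 -37.40028353 -35.9528412 ] 1904
26 117 top z 43.6 lat [-18.1  16.5]
36 343 top z 45.4 lat [-17.7  15.6]
46 673 top z 47.4 lat [-16.7  14.9]
56 679 top z 45.4 lat [-17.4  15.8]
66 771 top z 43.1 lat [-17.6  15.1]
76 997 top z 40.5 lat [-19.1  16.3]
86 2358 top z 40.7 lat [-20.5  18.4]
96 913 top z 37.3 lat [-21.7  21.5]
```

Now 35 mm at 50 N, with the pads spanning the axis. I'll draw away from the spindle, lift gently and check.

play_rows --motion '[[[-4,3,4,0,0,0,30],[-12,9,12,0,0,0,30],[-24,18,24,0,0,0,30],[-36,27,40,0,0,0,30],[-44,33,60,0,0,0,30],[-48,36,80,0,0,0,30],[-48,36,90,0,0,0,30],[-48,36,90,0,0,0,30]]]' --newtons 60

```text
time_s: 12.58
tool_pos: [0.4394, 0.1932, 0.0792]
tool_rot: [[-0.565, 0.6, 0.567], [0.425, 0.8, -0.423], [-0.707, 0.002, -0.707]]
contact_force: [0.8, 0.6, -1.7]
width: 0.0349
gripper_force: 59.8
```

```bash
python3 - <<'E'
from h import *
o=telemetry.get_obs();print(o['time_s'],o['width'],o['gripper_force'],o['contact_force'],o['torque'],o['tool_pos'],o['qpos'])
w=cap('wrist');T=np.array(o['tool_pos']);R=np.array(o['tool_rot'])
C=(w['P']-T)@R*1000;P0=np.load('/tmp/w8.npz')['P'];C0=(P0-np.array([.48737,.15697,-.01121]))@R*1000
for c in(C0,C):
    q=c[(abs(c[...,1])<17)&(abs(c[...,0])<70)&(c[...,2]>-90)&(c[...,2]<-22)]
    for a in range(-60,30,15):
        g=q[(q[:,0]>=a)&(q[:,0]<a+15)&(abs(q[:,1])<4)]
        if len(g)>3: print(a,len(g),np.percentile(g[:,2],[3,50]).round(1),end=' | ')
    print()
E
```

```text
12.575 0.03489502597686865 59.82098165899515 [ 0.75957303  0.62667722 -1.72886488] [0.30369948 0.36968583 0.01489408] [0.43938741 0.19323769 0.07915301] [ 0.78346105  0.05128486  2.20816411 -0.96883632  1.01370981  0.45353731]
-45 199 [-48.5 -45.1] | -30 254 [-56.2 -52. ] | -15 588 [-64.3 -60.8] | 0 325 [-61.3 -32.9] | 15 416 [-46.  -38.3] | 
-45 206 [-48.6 -45.1] | -30 247 [-56.1 -51.9] | -15 588 [-64.2 -60.8] | 0 323 [-37. -33.] | 15 93 [-37.3 -35.7] |
```

It's firmly held at 60 N. Now I rotate it upright at a safe height, then yaw and set it on clear bench.

play_rows --motion '[[[0,0,40,5.7,7.7,0,30],[0,-5,70,11.4,15.3,0,30],[0,-12,75,17.2,23,0,30],[0,-20,75,22.9,30.7,0,30],[0,-30,75,28.6,38.3,0,30],[0,-40,75,34.3,46,0,30],[0,-50,75,40,53.7,0,30],[0,-60,75,45.8,61.4,0,30],[0,-70,75,51.5,69,0,30],[0,-80,75,57.2,76.7,0,30],[0,-80,75,63.7,85.4,0,30],[0,-80,75,63.7,85.4,0,30],[0,-80,75,63.7,85.4,0,30]]]'

```text
time_s: 14.25
tool_pos: [0.4391, 0.1127, 0.1532]
tool_rot: [[-0.382, 0.597, -0.705], [0.288, 0.802, 0.523], [0.878, -0.003, -0.478]]
contact_force: [0.5, -0.1, -1.1]
width: 0.035
gripper_force: 60.3
```

```bash
python3 - <<'E'
from h import *
o=telemetry.get_obs();print(o['time_s'],o['width'],o['gripper_force'],o['contact_force'],o['tool_pos'],o['qpos']);print(o['tool_rot'])
s=cap('side','s9.png')
E
```

```text
14.25 0.034971693106923815 60.28214044868946 [ 0.49530613 -0.05696968 -1.07529899] [0.43914346 0.11270993 0.15319373] [-0.22178145  0.63295015  1.45809991  0.41175067  2.0479839  -1.16074516]
[[-0.38172046  0.59735263 -0.70530797]
 [ 0.28777829  0.8019725   0.52347279]
 [ 0.87833544 -0.00315205 -0.47803443]]
```

play_rows --motion '[[[4,-16,0,0,0,-10,30],[8,-32,0,0,0,-20,30],[12,-50,-10,0,0,-30,30],[16,-68,-30,0,0,-40,30],[19,-82,-60,0,0,-50,30],[19,-82,-88,0,0,-50,30],[19,-82,-95,0,0,-50,30],[19,-82,-95,0,0,-50,30]]]'

```text
time_s: 15.3
tool_pos: [0.4592, 0.0306, 0.0601]
tool_rot: [[-0.029, 0.998, -0.052], [0.478, 0.06, 0.876], [0.878, 0.0, -0.479]]
contact_force: [-0.1, -0.2, -0.9]
width: 0.0348
gripper_force: 60.4
```

```bash
python3 - <<'E'
from h import *
o=telemetry.get_obs();print(o['time_s'],o['width'],o['gripper_force'],o['contact_force'],o['tool_pos'],o['qpos']);print(o['tool_rot'])
for n in('side','top'):
    s=cap(n);P=s['P']
    q=P[(P[...,2]>.004)&(P[...,2]<.11)&(abs(P[...,0]-.46)<.04)&(P[...,1]<.025)&(P[...,1]>-.06)]*1000
    if len(q)<10: print(n,len(q));continue
    print(n,len(q),q.min(0),q.max(0))
    for a in range(4,110,9):
        g=q[(q[:,2]>=a)&(q[:,2]<a+9)]
        if len(g)>3: print(a,len(g),'x',np.percentile(g[:,0],[2,98]).round(1),'y',np.percentile(g[:,1],[2,98]).round(1))
    cv2.imwrite('pics/%s10.png'%n,s['img'][:,:,::-1])
E
```

```text
15.3 0.03481944952436403 60.449379310011864 [-0.12294934 -0.18506208 -0.89811919] [0.45916318 0.03060822 0.06014168] [-0.6791035   0.53655255  1.84274417  0.70804277  1.63243961 -1.03425479]
[[-2.89917274e-02  9.98220856e-01 -5.21018476e-02]
 [ 4.78162812e-01  5.96228312e-02  8.76245082e-01]
 [ 8.77792575e-01  4.90692613e-04 -4.79040660e-01]]
side 1259 [420.30753965 -59.93296109  17.29479556] [499.51001031  12.91938081 109.98069499]
13 46 x [447.1 479.8] y [-23.2  11.1]
22 99 x [445.2 479.9] y [-24.4  10. ]
31 66 x [445.8 479.8] y [-23.8  10.2]
40 77 x [445.1 478.8] y [-24.   10.3]
49 76 x [445.3 479. ] y [-25.3  10.5]
58 65 x [444.1 479.6] y [-19.9  10.4]
67 75 x [434.  490.5] y [-5.3  9.8]
76 195 x [432.  493.2] y [-25.5  11.3]
85 259 x [425.3 496.8] y [-49.3  10.6]
94 160 x [421.  499.4] y [-59.7  -8.5]
103 141 x [422.8 497.5] y [-59.6 -20.6]
top 584 [420.24505688 -59.86073358   4.17589894] [499.97316288  24.94614137 109.95897684]
4 4 x [439.9 495.8] y [-56.7  24.4]
22 10 x [449.  475.1] y [-22.5   8.1]
31 8 x [448.3 455.6] y [-21.5   2.2]
40 11 x [449.  471.6] y [-23.5   8.5]
49 6 x [449.9 474.4] y [-22.6   8.8]
58 14 x [448.3 475.3] y [-22.7   6. ]
67 7 x [449.  477.8] y [-21.3   8.9]
76 49 x [432.  493.8] y [-25.2   9.2]
85 215 x [425.7 493.4] y [-50.2   7.8]
94 140 x [421.5 498.3] y [-57.9  -7.8]
103 118 x [420.9 494.6] y [-53.4 -23.6]
```

It's upright, axis at about (462,-7), foot about 17 mm above the bench. Lowering.

play_rows --motion '[[[0,0,-6,0,0,0,30],[0,0,-11,0,0,0,30],[0,0,-14,0,0,0,30],[0,0,-16,0,0,0,30],[0,0,-17,0,0,0,30],[0,0,-17,0,0,0,30],[0,0,-17,0,0,0,30]]]'

```text
time_s: 16.27
tool_pos: [0.4582, 0.0308, 0.0417]
tool_rot: [[-0.025, 0.998, -0.052], [0.476, 0.058, 0.878], [0.879, -0.003, -0.476]]
contact_force: [0.1, 0.1, 2.0]
width: 0.035
gripper_force: 60.5
```

play_rows --motion '[[[0,0,1.5,0,0,0,30],[0,0,1.5,0,0,0,30],[0,0,1.5,0,0,0,38],[0,0,1.5,0,0,0,44],[0,0,1.5,0,0,0,52],[0,0,1.5,0,0,0,60],[1,-18,11,0,0,0,60],[3,-53,30,0,0,0,60],[5,-88,50,0,0,0,60],[5,-100,100,0,0,0,60],[5,-100,130,0,0,0,60]]]'

```text
time_s: 17.65
tool_pos: [0.464, -0.0722, 0.1741]
tool_rot: [[-0.027, 0.998, -0.049], [0.478, 0.056, 0.876], [0.878, -0.0, -0.479]]
contact_force: [0.1, 1.3, 0.3]
width: 0.06
gripper_force: 0.0
```

```bash
python3 - <<'E'
from h import *
o=telemetry.get_obs();print(o['time_s'],o['width'],o['contact_force'],o['tool_pos'],o['qpos']);R=o['tool_rot']
s=cap('side');P=s['P']
q=P[(P[...,2]>.004)&(P[...,2]<.1)&(abs(P[...,0]-.46)<.05)&(P[...,1]<.04)&(P[...,1]>-.06)]*1000
print(len(q),q.min(0),q.max(0))
for a in range(4,90,12):
    g=q[(q[:,2]>=a)&(q[:,2]<a+12)]
    if len(g)>3: print(a,len(g),'x',np.percentile(g[:,0],[2,98]).round(1),'y',np.percentile(g[:,1],[2,98]).round(1))
from scipy.spatial.transform import Rotation as Ro
R=np.array(R)
for az in(0,20,40,60,90,120,150,180):
    c,s_=np.cos(np.radians(az)),np.sin(np.radians(az))
    T=np.array([[c,s_,0],[s_,-c,0],[0,0,-1]]);print(az,np.degrees(Ro.from_matrix(T@R.T).as_rotvec()).round(1),np.degrees(Ro.from_matrix(T@R.T).magnitude()).round(1))
E
```

```text
17.65 0.06001824485253151 [0.09460969 1.3002242  0.30713269] [ 0.46401403 -0.07221326  0.17411561] [-0.80507188  0.44602845  1.68614542  0.64517319  1.88462883 -0.95198212]
659 [442.8115817  -25.92823473   4.05157053] [479.09895248  12.9926678   75.66554376]
4 119 x [444.4 478.5] y [-23.9  11.2]
16 95 x [444.4 477.8] y [-22.3  10.8]
28 94 x [443.6 478.3] y [-25.9  11.5]
40 89 x [444.2 478.8] y [-21.4  10.9]
52 83 x [443.3 477.8] y [-23.6  11.2]
64 179 x [444.1 478. ] y [-24.   11.2]
0 [-49.5  46.7 -83.3] 107.6
20 [-54.6  36.  -65.7] 92.7
40 [-58.2  25.2 -47.9] 79.5
60 [-60.5  14.4 -29.9] 69.0
90 [-61.4  -1.7  -2.9] 61.5
120 [-59.3 -17.7  24.2] 66.4
150 [-54.3 -33.4  51.1] 81.7
180 [-46.1 -48.8  77.7] 102.7
```

The spring stands upright at about (461,-7). I'll turn the tool vertical (yaw 90°) above it and find the tang azimuth.

play_rows --motion '[[[0,0,0,-10.2,-0.3,-0.5,60],[0,10,0,-20.5,-0.6,-1,60],[0,25,0,-30.7,-0.9,-1.5,60],[-1,40,0,-41,-1.2,-2,60],[-2,55,-20,-51.2,-1.5,-2.4,60],[-2.5,65,-40,-61.4,-1.7,-2.9,60],[-2.5,65,-55,-61.4,-1.7,-2.9,60],[-2.5,65,-55,-61.4,-1.7,-2.9,60],[-2.5,65,-55,-61.4,-1.7,-2.9,60]]]'

```text
time_s: 18.82
tool_pos: [0.4611, -0.006, 0.117]
tool_rot: [[0.005, 1.0, -0.003], [1.0, -0.005, 0.003], [0.003, -0.003, -1.0]]
contact_force: [-0.7, -0.1, 0.0]
width: 0.0602
gripper_force: 0.0
```

```bash
cat > ring.py <<'E'
from h import *
from scipy.optimize import least_squares
def ring(d,g,ztop=.075):
    P=d['P']*1000;zt=ztop*1000
    q=P[(P[...,2]>zt-9)&(P[...,2]<zt+5)];q=q[np.hypot(q[:,0]-g[0],q[:,1]-g[1])<23]
    k=q[q[:,2]>zt-5]
    c=least_squares(lambda c:np.hypot(k[:,0]-c[0],k[:,1]-c[1])-16.5,g,loss='soft_l1').x
    r=np.hypot(q[:,0]-c[0],q[:,1]-c[1]);a=np.degrees(np.arctan2(q[:,1]-c[1],q[:,0]-c[0]))%360
    m=abs(r-16.5)<1.6;z=[round(float(np.mean(q[m&(a>=i)&(a<i+10),2])),1) for i in range(0,360,10)]
    return c,z
E
python3 - <<'E'
from ring import *
o=telemetry.get_obs();print(o['time_s'],o['tool_pos'],o['tool_rot'][0],o['qpos'])
d=cap('wrist');c,z=ring(d,(461,-7));print(c,len(z))
for i in range(36): print(i*10,z[i],end='; ')
def proj(p):
    k=d['R']@np.array(p)+d['t'];return k[:2]/k[2]*d['f']+[d['cx'],d['cy']]
u,v=proj([c[0]/1000,c[1]/1000,.04]).astype(int);r=35
cv2.imwrite('pics/w11.png',cv2.resize(d['img'][v-r:v+r,u-r:u+r],(560,560),interpolation=cv2.INTER_CUBIC)[:,:,::-1])
for a in range(0,360,20):
    cc,s=np.cos(np.radians(a)),np.sin(np.radians(a));f=lambda r,z:((proj([c[0]/1000+r*cc,c[1]/1000+r*s,z])-[u-r0,v-r0])*8).round()
    r0=35;print(a,'tip',f(.0095,.006),'root',f(.0145,.006),'cut',f(.0165,.075))
E
```

```text
18.825 [ 0.46114431 -0.00601631  0.11698067] [ 0.00453477  0.99998446 -0.00324248] [-0.18592705 -0.09110406  2.02622361  0.00217803  1.21015658 -0.18216891]
[459.57267574  -7.1973402 ] 36
0 74.4; 10 74.2; 20 73.6; 30 73.7; 40 73.7; 50 73.1; 60 73.6; 70 72.8; 80 73.3; 90 72.8; 100 73.3; 110 70.6; 120 70.9; 130 70.3; 140 71.2; 150 72.0; 160 71.7; 170 72.2; 180 72.4; 190 72.6; 200 72.3; 210 71.9; 220 72.1; 230 71.8; 240 71.6; 250 71.7; 260 71.7; 270 71.9; 280 72.1; 290 72.3; 300 72.6; 310 73.5; 320 73.3; 330 73.3; 340 74.1; 350 74.3; 0 tip [366. 203.] root [408. 203.] cut [463. 387.]
20 tip [361. 176.] root [401. 162.] cut [453. 328.]
40 tip [347. 152.] root [380. 125.] cut [422. 275.]
60 tip [325. 135.] root [347.  98.] cut [374. 236.]
80 tip [299. 125.] root [306.  84.] cut [313. 214.]
100 tip [271. 125.] root [263.  84.] cut [249. 214.]
120 tip [244. 135.] root [222.  98.] cut [189. 236.]
140 tip [223. 152.] root [190. 126.] cut [140. 276.]
160 tip [209. 176.] root [169. 162.] cut [110. 329.]
180 tip [204. 203.] root [162. 203.] cut [100. 388.]
200 tip [210. 230.] root [170. 244.] cut [112. 447.]
220 tip [224. 253.] root [192. 279.] cut [145. 497.]
240 tip [245. 270.] root [225. 305.] cut [193. 535.]
260 tip [271. 279.] root [264. 319.] cut [251. 554.]
280 tip [299. 279.] root [306. 319.] cut [313. 554.]
300 tip [325. 270.] root [346. 305.] cut [371. 534.]
320 tip [347. 253.] root [379. 279.] cut [419. 497.]
340 tip [361. 229.] root [400. 243.] cut [451. 446.]
```

View pics/w11.png

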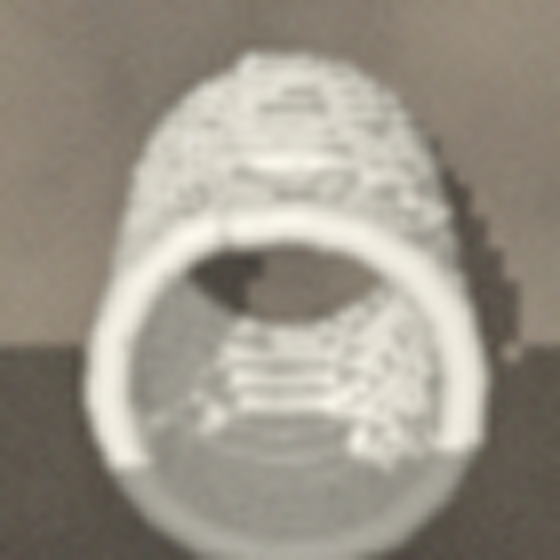

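The cut end shows as a crease at about (225,225) px, with the depth step at about 110°. So the tang is at about 109.5° and must turn about +51.5° to match the slot at 161°. I'll descend and grip deeper this time.

play_rows --motion '[[[0,-1.5,-30,0,0,0,60],[0,-1.5,-60,0,0,0,58],[0,-1.5,-85,0,0,0,54],[0,-1.5,-100,0,0,0,50],[0,-1.5,-100,0,0,0,46],[0,-1.5,-100,0,0,0,42],[0,-1.5,-100,0,0,0,39],[0,-1.5,-100,0,0,0,36],[0,-1.5,-100,0,0,0,33],[0,-1.5,-100,0,0,0,30],[0,-1.5,-100,0,0,0,30]]]' --newtons 60

```text
time_s: 20.25
tool_pos: [0.4612, -0.0058, 0.0168]
tool_rot: [[0.001, 1.0, -0.002], [1.0, -0.001, 0.002], [0.002, -0.002, -1.0]]
contact_force: [1.0, -0.6, 1.2]
width: 0.035
gripper_force: 59.6
```

```bash
python3 - <<'E'
from ring import *
o=telemetry.get_obs();print(o['time_s'],o['width'],o['gripper_force'],o['contact_force'],o['tool_pos'])
d=cap('wrist');c,z=ring(d,(460,-7));print(c)
P=d['P']*1000;T=np.array(o['tool_pos'])*1000
f=P[(abs(P[...,1]-T[1])<14)&(abs(abs(P[...,0]-T[0])-22)<4)&(P[...,2]>30)&(P[...,2]<110)]
print(len(f),np.percentile(f[:,2],[1,3,10]))
s=cap('side')['P']*1000;q=s[(s[...,2]>8)&(s[...,2]<50)&(abs(s[...,0]-461)<25)&(abs(s[...,1]+7)<25)]
print('side',least_squares(lambda c:np.hypot(q[:,0]-c[0],q[:,1]-c[1])-18,[461,-7],loss='soft_l1').x)
E
```

```text
20.25 0.03496258851127616 59.57866385131297 [ 1.01459727 -0.64189064  1.15970877] [ 0.46122758 -0.00580183  0.01679804]
[460.23225931  -6.50299036]
3247 [48.46852455 51.10402419 58.9900584 ]
side [460.91465868  -7.61324655]
```

play_rows --motion '[[[0,0,15,0,0,0,30],[0,0,50,0,0,0,30],[0,0,85,0,0,8,30],[8,15,105,0,0,17,30],[23,45,105,0,0,26,30],[38,80,105,0,0,35,30],[53,110,105,0,0,44,30],[62,128,105,0,0,51.5,30],[66,135,105,0,0,51.5,30],[66,135,105,0,0,51.5,30],[66,135,105,0,0,51.5,30]]]'

```text
time_s: 21.72
tool_pos: [0.5262, 0.1285, 0.1214]
tool_rot: [[-0.78, 0.625, -0.004], [0.625, 0.78, -0.001], [0.003, -0.004, -1.0]]
contact_force: [0.1, -0.2, -0.9]
width: 0.0351
gripper_force: 60.1
```

```bash
cat > chk.py <<'E'
from ring import *
def chk(ax=(528,128.5)):
    o=telemetry.get_obs();print(o['time_s'],'w',round(o['width'],4),round(o['gripper_force'],1),'F',np.round(o['contact_force'],2),'M',np.round(o['torque'],3),'T',np.round(o['tool_pos'],4),'yaw',np.degrees(np.arctan2(o['tool_rot'][1][0],o['tool_rot'][0][0])).round(2),o['qpos'][5])
    return o
def cyl(P,z0,z1,r,g=(528,128.5),w=24):
    q=P[(P[...,2]>z0)&(P[...,2]<z1)];q=q[np.hypot(q[:,0]-g[0],q[:,1]-g[1])<w]
    lo,hi=np.percentile(q[:,0],[1,99])
    return len(q),least_squares(lambda c:np.hypot(q[:,0]-c[0],q[:,1]-c[1])-r,g,loss='soft_l1').x.round(2),((lo+hi)/2).round(2),np.percentile(q[:,2],[1,99]).round(1)
E
python3 - <<'E'
from chk import *
o=chk();P=cap('side')['P']*1000
print('spindle',cyl(P,50,76,13,w=16));print('foot',cyl(P,103,113,18.2));print('spring',cyl(P,103,150,18))
d=cap('wrist');c,z=ring(d,(528,128.5),.075+.105);print(c,[(i*10,z[i]) for i in range(10,22)])
E
```

```text
21.725 w 0.0351 60.1 F [ 0.09 -0.19 -0.91] M [ 0.004  0.009 -0.   ] T [0.5262 0.1285 0.1214] yaw 141.3 -0.8003478494716665
spindle (193, array([528.04, 128.57]), np.float64(527.62), array([50.2, 75.8]))
foot (130, array([527.  , 126.31]), np.float64(527.67), array([104.3, 112.9]))
spring (531, array([527.73, 126.93]), np.float64(527.36), array([104.9, 148.6]))
[526.00547054 128.30392429] [(100, 176.4), (110, 176.5), (120, 176.5), (130, 176.5), (140, 176.6), (150, 177.0), (160, 175.1), (170, 174.6), (180, 174.9), (190, 174.8), (200, 175.2), (210, 175.7)]
```

The step sits at about 160°, aligned with the slot. I'll nudge +0.3, +1.0 mm and descend to just thread the end ring over the shoulder.

play_rows --motion '[[[0.3,1,-8,0,0,0,30],[0.3,1,-16,0,0,0,30],[0.3,1,-20,0,0,0,30],[0.3,1,-23,0,0,0,30],[0.3,1,-25,0,0,0,30],[0.3,1,-27,0,0,0,30],[0.3,1,-27,0,0,0,30]]]'

```text
time_s: 22.7
tool_pos: [0.527, 0.1303, 0.0944]
tool_rot: [[-0.782, 0.624, -0.004], [0.624, 0.782, -0.001], [0.002, -0.003, -1.0]]
contact_force: [0.3, -0.3, -1.7]
width: 0.0352
gripper_force: 60.1
```

```bash
python3 - <<'E'
from chk import *
o=chk();P=cap('side')['P']*1000
print('spindle',cyl(P,45,70,13,w=16));print('spring',cyl(P,85,120,18))
q=P[(np.hypot(P[...,0]-528,P[...,1]-128.5)<21)&(np.hypot(P[...,0]-528,P[...,1]-128.5)>15.5)&(P[...,2]>40)];print(np.percentile(q[:,2],[0,1,3,10]))
E
```

```text
22.7 w 0.0352 60.1 F [ 0.26 -0.28 -1.68] M [-0.016 -0.016 -0.109] T [0.527  0.1303 0.0944] yaw 141.42 -0.7995272371749884
spindle (188, array([528.06, 128.5 ]), np.float64(527.43), array([45.7, 69.7]))
spring (387, array([528.53, 128.72]), np.float64(528.37), array([ 85.1, 119.5]))
[42.06661686 78.16272284 79.99971791 84.70190805]
```

play_rows --motion '[[[-0.5,0,-1,0,0,0,30],[-0.5,0,-3,0,0,0,30],[-0.5,0,-5,0,0,0,30],[-0.5,0,-7,0,0,0,30],[-0.5,0,-7,0,0,0,30],[-0.5,0,-7,0,0,0,30]]]'

```text
time_s: 23.5
tool_pos: [0.5266, 0.1302, 0.0875]
tool_rot: [[-0.782, 0.624, -0.004], [0.624, 0.782, -0.001], [0.002, -0.003, -1.0]]
contact_force: [-0.1, -0.6, -1.5]
width: 0.035
gripper_force: 60.1
```

```bash
python3 - <<'E'
from chk import *
o=chk();P=cap('side')['P']*1000
print('spindle',cyl(P,40,62,13,w=16));print('spring',cyl(P,80,110,18))
q=P[(np.hypot(P[...,0]-528,P[...,1]-128.5)<21)&(np.hypot(P[...,0]-528,P[...,1]-128.5)>15.5)&(P[...,2]>50)];print(np.percentile(q[:,2],[0,1,3,10]))
E
```

```text
23.5 w 0.035 60.1 F [-0.1  -0.58 -1.48] M [-0.    -0.015 -0.   ] T [0.5266 0.1302 0.0875] yaw 141.41 -0.7994032659066652
spindle (163, array([527.9 , 128.53]), np.float64(527.33), array([40.5, 61.9]))
spring (332, array([527.94, 128.31]), np.float64(527.33), array([ 80.1, 109.3]))
[65.66133417 71.27942149 72.82950298 78.58586246]
```

No axial contact and the foot is below the shoulder-stop height, so the tang has entered the slot. Continuing down toward the pocket.

play_rows --motion '[[[0,0,-2,0,0,0,30],[0,0,-5,0,0,0,30],[0,0,-8,0,0,0,30],[0,0,-11,0,0,0,30],[0,0,-13,0,0,0,30],[0,0,-13,0,0,0,30]]]'

```text
time_s: 24.3
tool_pos: [0.5263, 0.1302, 0.0743]
tool_rot: [[-0.782, 0.624, -0.004], [0.624, 0.782, -0.001], [0.002, -0.004, -1.0]]
contact_force: [-0.2, -0.6, -1.1]
width: 0.0351
gripper_force: 60.1
```

```bash
python3 -c "
from chk import *
chk()"
```

```text
24.3 w 0.0351 60.1 F [-0.24 -0.61 -1.1 ] M [ 0.017  0.017 -0.013] T [0.5263 0.1302 0.0743] yaw 141.41 -0.7993834946290779
```

play_rows --motion '[[[0,0,-3,0,0,0,30],[0,0,-6,0,0,0,30],[0,0,-9,0,0,0,30],[0,0,-11,0,0,0,30],[0,0,-12.5,0,0,0,30],[0,0,-12.5,0,0,0,30]]]'

```text
time_s: 25.05
tool_pos: [0.5266, 0.1302, 0.0621]
tool_rot: [[-0.782, 0.624, -0.004], [0.624, 0.782, -0.001], [0.002, -0.003, -1.0]]
contact_force: [-0.0, -0.9, -0.2]
width: 0.0351
gripper_force: 60.2
```

```bash
python3 - <<'E'
from chk import *
chk();P=cap('side')['P']*1000
print('spring',cyl(P,55,95,18))
q=P[(np.hypot(P[...,0]-528,P[...,1]-128.5)<21)&(np.hypot(P[...,0]-528,P[...,1]-128.5)>15.5)&(P[...,2]>30)];print(np.percentile(q[:,2],[0,1,3,10]))
E
```

```text
25.05 w 0.0351 60.2 F [-0.01 -0.91 -0.19] M [0.057 0.061 0.039] T [0.5266 0.1302 0.0621] yaw 141.42 -0.7993885241882639
spring (432, array([528.37, 127.35]), np.float64(527.57), array([55.4, 94.5]))
[34.41071842 46.3598294  47.60232295 52.70497802]
```

In the pocket at foot height of about 27 mm. Twisting anticlockwise in stages.

play_rows --motion '[[[0,-0.1,0,0,0,4,30],[-0.1,-0.2,0,0,0,8,30],[-0.2,-0.3,0,0,0,13,30],[-0.2,-0.4,0,0,0,18,30],[-0.3,-0.5,0,0,0,22,30],[-0.3,-0.5,0,0,0,22,30]]]'

```text
time_s: 25.85
tool_pos: [0.5263, 0.1297, 0.0621]
tool_rot: [[-0.958, 0.286, -0.003], [0.286, 0.958, -0.002], [0.002, -0.003, -1.0]]
contact_force: [-0.3, 0.1, -0.6]
width: 0.0351
gripper_force: 60.1
```

```bash
python3 -c "
from chk import *
chk()"
```

```text
25.85 w 0.0351 60.1 F [-0.35  0.07 -0.59] M [-0.006  0.037  0.018] T [0.5263 0.1297 0.0621] yaw 163.38 -1.1819733463786293
```

Free. Completing the sidestep.

play_rows --motion '[[[0,-0.1,0,0,0,4,30],[-0.1,-0.2,0,0,0,8,30],[-0.1,-0.3,0,0,0,12,30],[-0.2,-0.5,0,0,0,16,30],[-0.2,-0.6,0,0,0,19,30],[-0.2,-0.6,0,0,0,21,30],[-0.2,-0.6,0,0,0,21,30]]]'

```text
time_s: 26.72
tool_pos: [0.526, 0.1291, 0.062]
tool_rot: [[-0.997, -0.076, -0.002], [-0.076, 0.997, -0.003], [0.002, -0.003, -1.0]]
contact_force: [-0.1, -0.0, -1.0]
width: 0.0351
gripper_force: 60.1
```

```bash
python3 - <<'E'
from chk import *
chk();P=cap('side')['P']*1000
print('spring',cyl(P,55,95,18))
E
```

```text
26.725 w 0.0351 60.1 F [-0.14 -0.02 -1.02] M [-0.01   0.003 -0.077] T [0.526  0.1291 0.062 ] yaw -175.64 -1.5481085540558848
spring (375, array([528.05, 127.19]), np.float64(528.18), array([55.7, 92.5]))
```

play_rows --motion '[[[0,0,-2,0,0,0,30],[0,0,-4,0,0,0,30],[0,0,-6,0,0,0,30],[0,0,-7,0,0,0,30],[0,0,-7,0,0,0,30]]]'

```text
time_s: 27.4
tool_pos: [0.5259, 0.1291, 0.0548]
tool_rot: [[-0.997, -0.077, -0.002], [-0.077, 0.997, -0.003], [0.002, -0.003, -1.0]]
contact_force: [-1.2, 0.4, -0.2]
width: 0.0353
gripper_force: 60.1
```

```bash
python3 - <<'E'
from chk import *
chk();P=cap('side')['P']*1000
print('spring',cyl(P,50,85,18))
q=P[(np.hypot(P[...,0]-528,P[...,1]-128.5)<21)&(np.hypot(P[...,0]-528,P[...,1]-128.5)>15.5)&(P[...,2]>25)];print(np.percentile(q[:,2],[0,1,3,10]))
E
```

```text
27.4 w 0.0353 60.1 F [-1.21  0.39 -0.21] M [0.003 0.011 0.069] T [0.5259 0.1291 0.0548] yaw -175.59 -1.5489610071286062
spring (337, array([527.59, 127.14]), np.float64(528.47), array([50.2, 84.1]))
[37.82440686 39.26166278 40.19279179 43.83856651]
```

Past the ledge and sliding in the lower slot. Continue down, easing 0.4 mm toward -x.

play_rows --motion '[[[-0.4,0,-3,0,0,0,30],[-0.4,0,-6,0,0,0,30],[-0.4,0,-9,0,0,0,30],[-0.4,0,-12,0,0,0,30],[-0.4,0,-15,0,0,0,30],[-0.4,0,-15,0,0,0,30]]]'

```text
time_s: 28.2
tool_pos: [0.5253, 0.1291, 0.0396]
tool_rot: [[-0.997, -0.077, -0.003], [-0.077, 0.997, -0.003], [0.003, -0.003, -1.0]]
contact_force: [0.3, 0.4, -1.6]
width: 0.0349
gripper_force: 60.1
```

```bash
python3 - <<'E'
from chk import *
chk();P=cap('side')['P']*1000
q=P[(np.hypot(P[...,0]-528,P[...,1]-128.5)<21)&(np.hypot(P[...,0]-528,P[...,1]-128.5)>15.5)&(P[...,2]>20)];print(np.percentile(q[:,2],[0,1,3,10]))
E
```

```text
28.2 w 0.0349 60.1 F [ 0.35  0.42 -1.59] M [-0.08   0.003 -0.034] T [0.5253 0.1291 0.0396] yaw -175.59 -1.5487753595383433
[20.04281748 23.98837859 25.12608785 28.10361145]
```

play_rows --motion '[[[0,0,-2,0,0,0,30],[0,0,-3.5,0,0,0,30],[0,0,-4.5,0,0,0,30],[0,0,-5,0,0,0,30],[0,0,-5,0,0,0,30],[0,0,-5,0,0,0,30]]]'

```text
time_s: 29.0
tool_pos: [0.5258, 0.1291, 0.0352]
tool_rot: [[-0.997, -0.077, -0.002], [-0.077, 0.997, -0.003], [0.002, -0.003, -1.0]]
contact_force: [-1.1, 0.2, 1.5]
width: 0.035
gripper_force: 60.2
```

```bash
python3 -c "
from chk import *
chk()
P=cap('side')['P']*1000
q=P[(np.hypot(P[...,0]-528,P[...,1]-128.5)<21)&(np.hypot(P[...,0]-528,P[...,1]-128.5)>15.5)&(P[...,2]>14)];print(np.percentile(q[:,2],[0,1,3,10]))"
```

```text
29.0 w 0.035 60.2 F [-1.09  0.21  1.54] M [-0.028  0.089  0.063] T [0.5258 0.1291 0.0352] yaw -175.58 -1.5487473618347891
[16.13821195 17.25207999 17.84179193 19.13227993]
```

Seat contact at about 3 N, with heights matching home. I'll ease up 0.5 mm, release, and retreat upward.

play_rows --motion '[[[0,0,0.5,0,0,0,30],[0,0,0.5,0,0,0,36],[0,0,0.5,0,0,0,40],[0,0,0.5,0,0,0,46],[0,0,0.5,0,0,0,54],[0,0,0.5,0,0,0,60],[0,0,0.5,0,0,0,60],[0,0,10,0,0,0,60],[0,0,30,0,0,0,60],[0,0,60,0,0,0,60],[0,0,100,0,0,0,60],[0,0,120,0,0,0,60],[0,0,120,0,0,0,60]]]' --newtons 30

```text
time_s: 30.68
tool_pos: [0.5273, 0.1293, 0.1577]
tool_rot: [[-0.997, -0.077, 0.003], [-0.077, 0.997, -0.003], [-0.003, -0.003, -1.0]]
contact_force: [0.5, 0.6, 0.4]
width: 0.0595
gripper_force: 0.0
```

```bash
python3 - <<'E'
from chk import *
chk();s=cap('side');P=s['P']*1000
r=np.hypot(P[...,0]-528,P[...,1]-128.5)
q=P[(r<22)&(r>15)&(P[...,2]>14)&(P[...,2]<120)];print('side z',np.percentile(q[:,2],[0,1,3,97,99,100]),'spring',cyl(P,25,90,18))
d=cap('wrist');c,z=ring(d,(527,129),.093);print('ring',c,[(i*10,z[i]) for i in range(0,36)])
m=np.zeros((600,800,3),np.uint8)
k=s['R']@np.array([.528,.1285,.05])+s['t'];u,v=(k[:2]/k[2]*s['f']+[s['cx'],s['cy']]).astype(int)
m[:,:400]=cv2.resize(s['img'][v-60:v+60,u-40:u+40],(400,600),interpolation=cv2.INTER_CUBIC)
k=d['R']@np.array([.528,.1285,.08])+d['t'];u,v=(k[:2]/k[2]*d['f']+[d['cx'],d['cy']]).astype(int)
m[:400,400:]=cv2.resize(d['img'][v-40:v+40,u-40:u+40],(400,400),interpolation=cv2.INTER_CUBIC)
cv2.imwrite('pics/fin.png',m[:,:,::-1])
E
```

```text
30.675 w 0.0595 0.0 F [0.5  0.57 0.39] M [ 0.023 -0.014 -0.046] T [0.5273 0.1293 0.1577] yaw -175.58 -1.5496013739395125
side z [14.35617379 17.03007458 17.6912338  91.6846943  92.55817578 93.72072268] spring (831, array([527.82, 127.52]), np.float64(527.75), array([26.1, 89.7]))
ring [525.50530946 128.3596019 ] [(0, 89.2), (10, 89.9), (20, 90.2), (30, 90.0), (40, 90.3), (50, 90.7), (60, 91.6), (70, 92.2), (80, 92.0), (90, 92.1), (100, 92.1), (110, 92.0), (120, 92.2), (130, 91.3), (140, 90.9), (150, 90.9), (160, 91.1), (170, 90.6), (180, 91.4), (190, 90.9), (200, 90.8), (210, 88.3), (220, 88.7), (230, 89.2), (240, 89.1), (250, 89.6), (260, 89.9), (270, 90.0), (280, 90.4), (290, 90.3), (300, 89.8), (310, 89.6), (320, 89.6), (330, 89.3), (340, 89.5), (350, 89.7)]
```

View pics/fin.png

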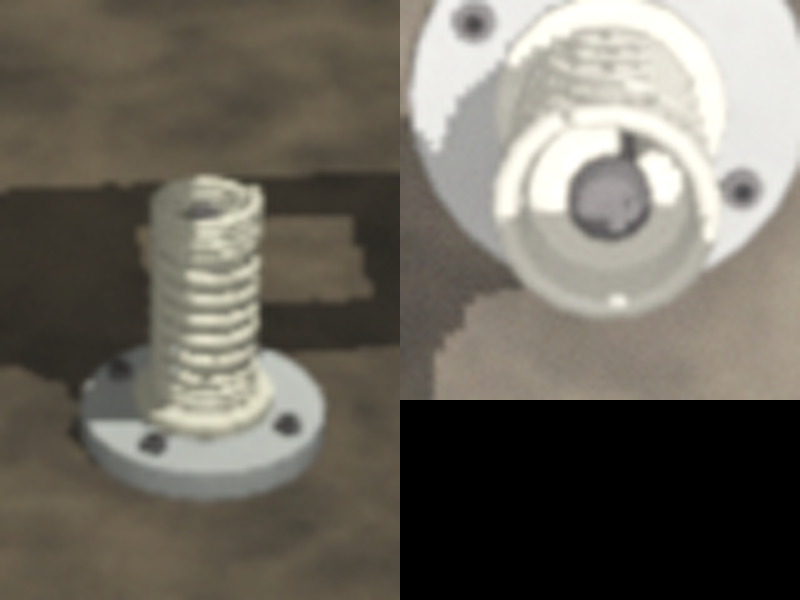

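The spring stands fully home: side view at about (205,300) px with the foot on the collar, and the top 17.8 mm above its bench height against a seat height of 18 mm. The wrist view shows the slot gap just inside the ring. Handing in.

```bash
python3 -c "
from plant import ctrl
print(ctrl.hand_in())"
```

```text
the job is handed in; nothing more can be done
None
```

The spring is fully home on the seat, uncompressed and let go, and I handed the job in at about 31 s. It slipped out once on the first carry and fell against the foot plate, so I stood it upright on the bench and regripped it; during the fitting I read only a few newtons of contact, and the tape measure, bolt and nut were left alone.

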